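# Charge a cigar box with humidity balls and hold the gate at the third click

### The job

With the red-handled scoop, scoop up the blue humidity balls from the tray and tip at least three of them into the hopper of the green dispenser, without touching the balls with the fingers, then stand the scoop upright on the bench (or back in the tray) and let go of it. Then grip the dispenser's spring-loaded black dial and turn it clockwise, counting the clicks, to the third stop (the red mark) and no further, so that at least three balls roll into the open cigar box, and finish while still holding the dial there: it springs shut if let go. Leave the glue bottle, the closed box and the tape roll where they are.

Things in the scene. Friction and masses are not known exactly. Their poses are not given: they have to be found in the camera images.
- dispenser: Fixed green dispenser, varying place and yaw; origin on the bench under its hopper's centre, z up. In its frame the hopper's walls stand at x and y = -65..65 mm, rim 155 to 160 mm high, but for a backstop 205 mm high at +y. Its floor slopes 15 degrees down to +y, to a yellow gate at y = 66 mm, then a chute into an open cigar box. The dial's pedestal is at x = -150 mm, y = 0
- hopper_mouth (a point): centre of the hopper's open top, 155 mm above the bench; axes as the dispenser's. Opening 110 mm (x) by 118 mm (y). Best tipped into from the -y side, scoop mouth towards +y
- hopper_in (a point): middle of the hopper's inside, 100 mm above the bench, about 15 mm above its sloped floor
- dial_grip (a point): on the dial's upright axis, 118 mm above the bench, centre of a black bar 64 mm long (point x), 16 mm wide (point y: pinch across it), from 94 to 132 mm above the bench, on a disc 78 mm wide and a grey pedestal 96 mm wide, 85 mm high. A white line on its -x half points at the stop marks. The point turns with the dial: its yaw falls as the dial is turned clockwise seen from above
- dial (a joint): dial angle in rad, growing clockwise seen from above: 0 at the closed end stop, where it starts; clicks at 0.436, 0.873, 1.309 (third: red mark, gate 26 mm up, balls pass) and 1.745 (fourth, too far). A spring turns it back to 0 when let go (0.11 N m at 0, 0.15 at the third stop), over the clicks (about 0.06 N m each): up to 0.22 N m is needed. The gate rises 20 mm per rad
- box_in (a point): 10 mm above the centre of the inner floor of the open wooden cigar box fixed under the chute, inside 138 by 138 mm, floor 6 mm thick, walls 45 mm high
- tray: fixed dark wooden tray, varying place and yaw; origin under its centre. Outside 92 mm (x) by 248 mm (y), walls 34 mm high, walls and floor 4 mm thick. At first the scoop stands in the -y half, mouth towards +y (4 mm free on each side), and the balls lie between it and the +y end wall, against which they can be pushed into the scoop
- scoop_grip (a point): middle of the loose steel scoop's upright red handle, 20 mm wide (point x: pinch across it), 26 mm deep (y), top 28 mm higher. Scoop about 140 g, mouth towards point +y. From this point the flat underside is 80 mm lower, the front lip 75 mm ahead (+y), the back 10 mm behind; bowl 76 mm wide, side walls 32 mm high that start 24 mm behind the lip, 2 mm floor. Height 80 mm when it stands on the bench, 84 mm in the tray
- ball0_center (a point): centre of a loose blue ball, 20 mm in diameter, 10 g, smooth glazed ceramic; it rolls freely
- ball1_center (a point): centre of a loose blue ball, 20 mm in diameter, 10 g, smooth glazed ceramic; it rolls freely
- ball2_center (a point): centre of a loose blue ball, 20 mm in diameter, 10 g, smooth glazed ceramic; it rolls freely
- ball3_center (a point): centre of a loose blue ball, 20 mm in diameter, 10 g, smooth glazed ceramic; it rolls freely
- glue_mid (a point): middle of a white and red glue bottle, 32 mm wide, 100 mm tall, standing upright: leave alone
- closed_box_mid (a point): centre of a closed cigar box with a white lid, 80 x 120 x 36 mm: leave alone
- tape_mid (a point): centre of a roll of brown tape lying flat, 72 mm wide, 22 mm high: leave alone

How it is judged (in metres and radians):
On the way, in this order (a step that is already met when the one before it is completed fails the run):
1. at least three balls are in the hopper (anywhere inside is within 72 mm of hopper_in), gate shut ((distance between each of ball0_center, ball1_center, ball2_center and hopper_in below 0.072 m or distance between each of ball0_center, ball1_center, ball3_center and hopper_in below 0.072 m or distance between each of ball0_center, ball2_center, ball3_center and hopper_in below 0.072 m or distance between each of ball1_center, ball2_center, ball3_center and hopper_in below 0.072 m) and value of joint dial below 0.2 rad), for 0.2 s.
2. the scoop stands upright on the bench or in the tray, let go, gate still shut (height (world z) of scoop_grip between 0.07 and 0.09 m and angle between scoop_grip's own z axis and vertical below 0.12 rad and contact force between the fingers and scoop below 0.1 N and value of joint dial below 0.2 rad), for 0.2 s.
3. the dial is held at the third stop (value of joint dial between 1.189 and 1.429 rad and contact force between the fingers and dial above 1 N), for 0.5 s.
At the end, for the whole second after the job is handed in: The fingers hold the dial (over 1 N) at its third stop (1.309 rad, within 0.12) and it is still; at least three balls lie in the cigar box (within 83 mm of box_in, so anywhere inside); the scoop stands upright (within 0.12 rad) on the bench or in the tray, let go (all of step 3 and (distance between each of ball0_center, ball1_center, ball2_center and box_in below 0.083 m or distance between each of ball0_center, ball1_center, ball3_center and box_in below 0.083 m or distance between each of ball0_center, ball2_center, ball3_center and box_in below 0.083 m or distance between each of ball1_center, ball2_center, ball3_center and box_in below 0.083 m) and height (world z) of scoop_grip between 0.07 and 0.09 m and angle between scoop_grip's own z axis and vertical below 0.12 rad and contact force between the fingers and scoop below 0.1 N and velocity of joint dial between -0.2 and 0.2 rad/s); the arm keeps its last pose, push and grip.
It fails at once if the dial is turned well past the third stop, towards the fourth (value of joint dial above 1.549 rad).
It fails at once if the fingers touch a ball (contact force between the fingers and ball0 above 0.3 N or contact force between the fingers and ball1 above 0.3 N or contact force between the fingers and ball2 above 0.3 N or contact force between the fingers and ball3 above 0.3 N).
It fails at once if the glue bottle, closed box or tape roll is moved by more than 30 mm (distance of any of glue_mid, closed_box_mid, tape_mid from where it was at the start of the episode above 0.03 m).
It also fails if it takes over 67 s, if anything falls off the work surface, if the arm or the gripper's body presses on something with over 40 N, if the wrist force passes 120 N, or if a joint passes its speed limit or range.

### The arm

A 6-joint arm with a two-finger parallel gripper is mounted at the origin on the work surface. World frame = base frame: x ahead of the robot, y to its left, z up, the work surface at z = 0. Lengths are in m, angles in degrees, forces in N, time in s.
With the tool pointing down it reaches from about 0.375 to 0.9 m from the base axis. Payload 3.1 kg.
Tool frame: the origin (TCP) lies at the very end of the fingers, on their centre line; the grasp point (between the pads) lies 19 mm behind it; z points along the fingers, y is the direction in which the jaws open and shut (so a half turn about z gives the same grasp; the last joint's range is limited). The gripper opens to 87 mm and grips with 3 to 60 N. Pads are 19 mm wide; open, the fingers measure 117 mm over their backs; the gripper's body (75 mm by 190 mm) begins 51 mm behind the grasp point.
Start: joints at [-77.321, 30.224, 82.088, -0, 67.689, -10.227], TCP at [0.243, -0.576, 0.223] pointing down, gripper open.
Joint ranges: [-176.69, 176.69], [-43.24, 126.21], [12.49, 139.97], [-82, 262], [0, 151.66], [-163.58, 163.58]. Speed limits (degrees/s): [159.86, 159.86, 180, 180, 180, 180].

### API

Orientations are given as [roll, pitch, yaw] about the fixed x, y, z axes, in that order (R = Rz(yaw) Ry(pitch) Rx(roll)).
In Python, from bench import * gives the robot as it stands.
- The arm moves only by the tool drive_tool, never from a script. Its argument "series" is a list of rows, each an object with "fingers": the finger opening in mm, from 0 to 87; "offset": the shift along the tool's x, y, z in units of 30 mm (1.0 is 30 mm), a list of three; "delta_rot": the turn, a rotation vector about the tool's x, y, z in rad, a list of three. A call has 1 to 12 rows; each row is the pose to reach, as a shift and turn from the pose commanded when the call began, along the tool's axes at that moment; what a row does not reach only later rows make up. A row lasts 1/8 s, in which the tool goes at most 62.5 mm and 10.7 degrees, less where a joint would pass 70% of its speed; a pose out of reach is approached as far as the arm can. A call with a gripper value outside its range is refused whole. The fingers move at their own pace and stop on an object; "squeeze" is the grip in N (left out, the last holds). Time passes only in rows, so rows that repeat a pose let the fingers close. It gives the time, the measured TCP pose, the force and the opening at its end, in the units of the state.
- get_state(): the state, without advancing time (a new reading comes with each control period).
- grab_frame(name): name is "scene" or "top" or "wrist"; returns a dict with "color" (420x560x3 uint8, red, green, blue), "fx", "fy", "cx", "cy" (pixels), "R" (3x3) and "t" (3): a world point X has camera coordinates R X + t. Camera axes: x right, y down, z forward; pixel columns grow to the right and rows downward; lengths in m; the calibration is good to about 2 mm. A picture is of the moment at which its call begins. There is no depth.
- hand_in(): hands the job in, once; it reports no verdict.
The state is a dict: "time": time; "q": joint angles; "qd": joint speeds; "effort": joint torques, N m; "tcp_pos": TCP position; "eef_rot": TCP orientation; "contact_force": force on the tool from outside, world axes, zero at the start; "ft_torque": the same for the moment, N m; "opening": finger opening in m.
Only numpy, scipy, OpenCV 4.12 (cv2) and the standard library are available. Lean on these libraries where they do the work, as an engineer would, in place of code of your own. Each camera call takes 0.05 s, during which the arm holds its last target.

## Working session

There is one attempt and no reset: what is moved stays moved. The work goes in short steps, Python scripts to look and compute and a tool call to move; the robot and the scene stay as the last step left them, time stands still between calls to the robot, and variables do not carry over. Pictures are saved under pics/ and viewed, and the job is handed in when it is done.

Besides the shell and the picture viewer there is one more tool, called after "Call:" as name([rows], argument=value, ...), one row to a line, values as JSON. drive_tool: Moves the arm, as the interface text tells. Its arguments: {"type":"object","properties":{"series":{"type":"array"},"squeeze":{"type":"number"}},"required":["series"]}

```bash
mkdir -p pics; ls
python3 - <<'E'
from bench import *
import cv2
for n in ("scene","top","wrist"):
    f=grab_frame(n); cv2.imwrite(f"pics/{n}0.png",f["color"][:,:,::-1])
    print(n,f["fx"],f["fy"],f["cx"],f["cy"],f["R"],f["t"])
print(get_state())
E
```

```text
pics
scene 411.4185711910105 411.4185711910105 273.7569941449926 212.4240038649807 [[-0.00672792  0.99993467 -0.00924074]
 [ 0.70340352 -0.00183589 -0.71078838]
 [-0.71075891 -0.0112821  -0.70334522]] [ 0.04477676 -0.32862099  1.58839476]
top 393.9191974479242 393.9191974479242 278.0881101572915 218.10567165119946 [[-0.00325289 -0.9998644   0.01614336]
 [-0.99523196  0.00166327 -0.09752217]
 [ 0.09748209 -0.01638362 -0.99510242]] [-0.03107331  0.57007711  0.98139113]
wrist 377.54093463720244 377.54093463720244 274.4744581700738 212.89694986560383 [[ 0.38951699 -0.92101831 -0.00133652]
 [-0.88418554 -0.37434516  0.27943089]
 [-0.25786129 -0.10766135 -0.96016488]] [-0.6234802  -0.03477793  0.39112702]
{'time': 0.15, 'q': array([-7.73206751e+01,  3.02661367e+01,  8.21403951e+01,  1.17199736e-04,
        6.76903310e+01, -1.02268466e+01]), 'qd': array([-0.14927277, -0.08466251, -0.16166353, -0.00702252, -0.09715294,
        0.03753582]), 'effort': array([ 1.21184721e-04, -4.40428877e+01, -1.76842207e+01,  6.32900186e-02,
        5.52288489e-02, -9.16031581e-05]), 'tcp_pos': array([ 0.24316875, -0.57513241,  0.22179797]), 'eef_rot': array([-1.79904695e+02, -1.73042079e-02,  2.29061126e+01]), 'contact_force': array([ 0.54027728,  0.51450023, -0.43268909]), 'ft_torque': array([0.06465242, 0.01530835, 0.01989459]), 'opening': 0.08688430811828027}
```

View pics/scene0.png

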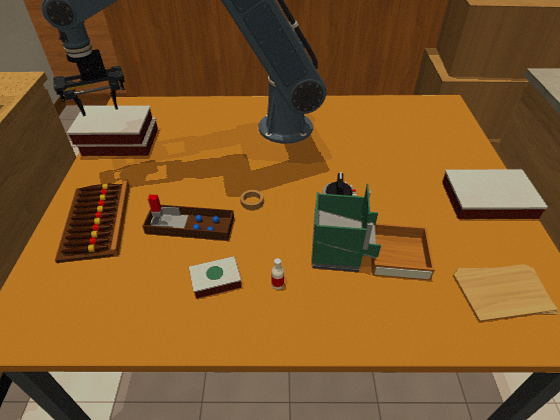

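View pics/top0.png

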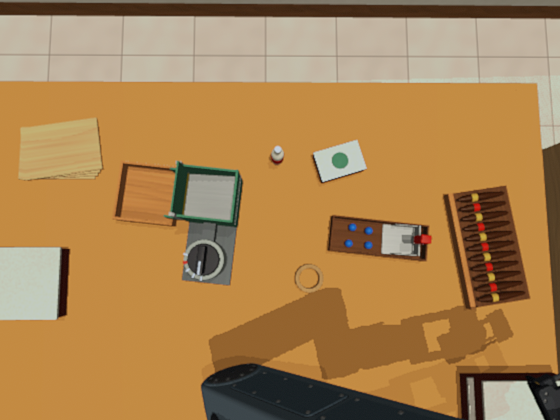

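View pics/wrist0.png

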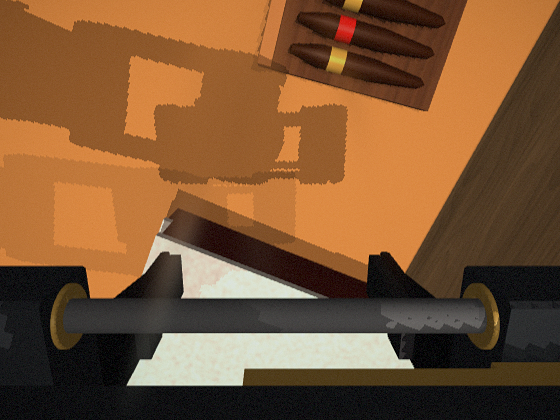

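The top view shows the tray around (380,238) with four balls near (350-370,228-245) and the scoop's red handle near (423,239). The hopper is at (210,195), the dial at (204,260) and the box at (148,195). I'll zoom in for pixel-level fits.

Run:
```python
import cv2
a=cv2.imread("pics/top0.png")
c=a[200:275,315:445]; cv2.imwrite("pics/tz1.png",cv2.resize(c,None,fx=6,fy=6,interpolation=cv2.INTER_CUBIC))
c=a[150:295,105:255]; cv2.imwrite("pics/tz2.png",cv2.resize(c,None,fx=4,fy=4,interpolation=cv2.INTER_CUBIC))
```

```text
(no output)
```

View pics/tz1.png

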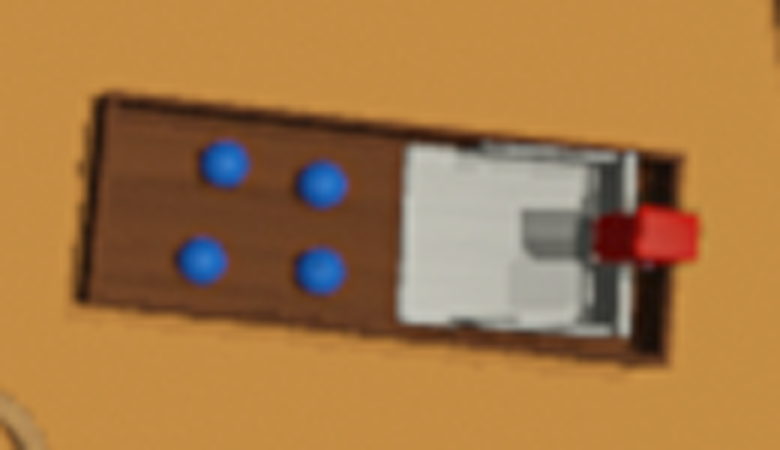

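View pics/tz2.png

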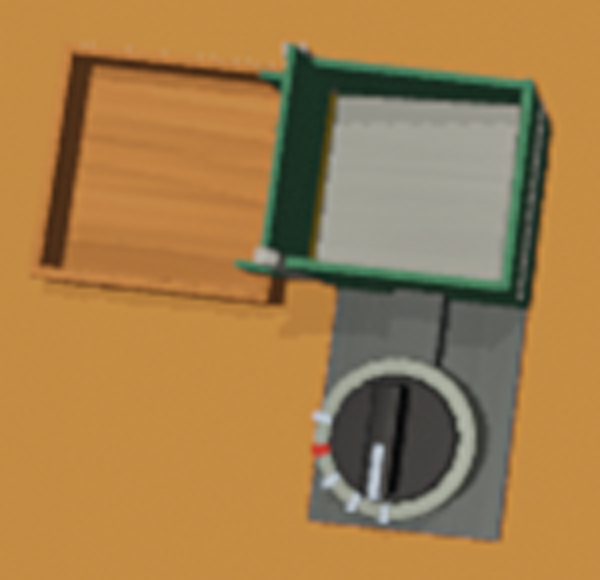

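```bash
cat > h.py <<'E'
import numpy as np, cv2
from scipy.optimize import least_squares
from scipy.spatial.transform import Rotation as Rn
def proj(f,X):
    c=np.atleast_2d(X)@np.array(f["R"]).T+np.array(f["t"])
    return np.c_[f["fx"]*c[:,0]/c[:,2]+f["cx"],f["fy"]*c[:,1]/c[:,2]+f["cy"]]
def back(f,uv,z):
    R=np.array(f["R"]);t=np.array(f["t"]);C=-R.T@t
    d=R.T@np.array([(uv[0]-f["cx"])/f["fx"],(uv[1]-f["cy"])/f["fy"],1.])
    return C+d*(z-C[2])/d[2]
def fitpose(obs,x0):
    # obs: list of (frame, local pts Nx3, uv Nx2); pose x,y,yaw(deg)
    def r(p):
        c,s=np.cos(np.radians(p[2])),np.sin(np.radians(p[2]))
        o=[]
        for f,L,uv in obs:
            L=np.asarray(L,float); W=np.c_[p[0]+c*L[:,0]-s*L[:,1],p[1]+s*L[:,0]+c*L[:,1],L[:,2]]
            o.append((proj(f,W)-np.asarray(uv)).ravel())
        return np.concatenate(o)
    s=least_squares(r,x0,x_scale=[.01,.01,1.]); return s.x,r(s.x).reshape(-1,2)
E
python3 - <<'E'
from bench import *
from h import *
np.set_printoptions(precision=4,suppress=True)
f=grab_frame("top")
print("cam",-np.array(f["R"]).T@np.array(f["t"]))
z1=lambda p:(p[0]/6+315-.42,p[1]/6+200-.42)
z2=lambda p:(p[0]/4+105-.375,p[1]/4+150-.375)
for p in [(105,95),(682,155),(665,362),(80,300)]: print("tray",back(f,z1(p),.034))
for p in [(226,163),(322,184),(203,260),(321,271)]: print("ball",back(f,z1(p),.014))
for p in [(637,207),(698,210),(698,262),(640,262)]: print("handle top",back(f,z1(p),.112))
for p in [(407,143),(398,322)]: print("lip",back(f,z1(p),.006))
for p in [(532,84),(510,290)]: print("rim -y",back(f,z2(p),.16))
for p in [(290,48),(270,268)]: print("backstop",back(f,z2(p),.205))
print("disc",back(f,z2((395,440)),.094))
print("bar top -x",back(f,z2((373,498)),.132))
# tray fit: guess yaw: +y towards image left
W=.046;H=.124
x0=[0,0,0]
cen=np.mean([back(f,z1(p),.034) for p in [(105,95),(682,155),(665,362),(80,300)]],0)
L=[(W,H,.034),(W,-H,.034),(-W,-H,.034),(-W,H,.034)]
print(fitpose([(f,L,[z1(p) for p in [(105,95),(682,155),(665,362),(80,300)]])],[cen[0],cen[1],0]))
# dispenser
L=[(.065,-.065,.158),(-.065,-.065,.158),(-.15,0,.09)]
uv=[z2(p) for p in [(532,84),(510,290),(395,440)]]
print(fitpose([(f,L,uv)],[.6,.2,0]))
E
```

```text
cam [ 0.4716 -0.0159  1.0327]
tray [ 0.5761 -0.1704  0.034 ]
tray [ 0.55   -0.4166  0.034 ]
tray [ 0.4622 -0.4058  0.034 ]
tray [ 0.4891 -0.1583  0.034 ]
ball [ 0.5485 -0.2256  0.014 ]
ball [ 0.5393 -0.2671  0.014 ]
ball [ 0.5065 -0.2147  0.014 ]
ball [ 0.5016 -0.2657  0.014 ]
handle top [ 0.5234 -0.3667  0.112 ]
handle top [ 0.5222 -0.3908  0.112 ]
handle top [ 0.5018 -0.3899  0.112 ]
handle top [ 0.5019 -0.3671  0.112 ]
lip [ 0.5577 -0.3069  0.006 ]
lip [ 0.4797 -0.3007  0.006 ]
rim -y [0.6645 0.0604 0.16  ]
rim -y [0.5483 0.0718 0.16  ]
backstop [0.6741 0.1854 0.205 ]
backstop [0.5562 0.1933 0.205 ]
disc [0.4653 0.1455 0.094 ]
bar top -x [0.433  0.1509 0.132 ]
(array([ 0.5194, -0.2878, -6.2888]), array([[-0.3348, -1.0091],
       [-0.2339, -0.6   ],
       [ 0.1062,  0.852 ],
       [ 0.4591,  0.7316]]))
(array([ 0.6138,  0.1309, -5.8586]), array([[ 0.4425, -2.9967],
       [-0.4214,  2.6592],
       [-0.0078,  0.2663]]))
```

```bash
cat >> h.py <<'E'
def plan(st,pos,rpy):
    """offset(units of 30mm) and rotvec in tool axes from state st to target"""
    R0=Rn.from_euler("xyz",st["eef_rot"],degrees=True); R1=Rn.from_euler("xyz",rpy,degrees=True)
    d=R0.inv().apply(np.array(pos)-st["tcp_pos"])/.03
    return np.round(d,3),np.round((R0.inv()*R1).as_rotvec(),4)
E
python3 - <<'E'
from bench import *
from h import *
print(plan(get_state(),[.5123,-.3786,.19],[180,0,84.5]))
E
```

```text
(array([10.813, -2.545,  1.07 ]), array([-1.100e-03, -9.000e-04, -1.075e+00]))
```

Call:
drive_tool([
  {"fingers": 87,"offset": [2.0,-0.5,0.1],"delta_rot": [0,0,-0.18]},
  {"fingers": 70,"offset": [4.0,-0.95,0.2],"delta_rot": [0,0,-0.36]},
  {"fingers": 70,"offset": [6.0,-1.4,0.4],"delta_rot": [0,0,-0.54]},
  {"fingers": 70,"offset": [8.0,-1.9,0.7],"delta_rot": [0,0,-0.72]},
  {"fingers": 70,"offset": [9.6,-2.25,0.9],"delta_rot": [0,0,-0.9]},
  {"fingers": 70,"offset": [10.8,-2.55,1.07],"delta_rot": [0,0,-1.075]},
  {"fingers": 70,"offset": [10.8,-2.55,1.07],"delta_rot": [0,0,-1.075]},
  {"fingers": 70,"offset": [10.8,-2.55,1.07],"delta_rot": [0,0,-1.075]},
])

```text
time: 1.2
tcp_pos: [0.5116, -0.3793, 0.1903]
eef_rot: [-180.0, 0.0, 84.5]
contact_force: [-0.8, 0.6, 0.3]
opening: 0.07
```

Run:
```python
from bench import *
import cv2
for n in ("wrist","top","scene"):
    f=grab_frame(n); cv2.imwrite(f"pics/{n}1.png",f["color"][:,:,::-1])
s=get_state();print(s["tcp_pos"],s["eef_rot"],s["q"],s["time"],s["opening"])
```

```text
[ 0.51105906 -0.38017261  0.19063996] [-1.79999839e+02  1.91856172e-02  8.43640280e+01] [-4.66741268e+01  3.31583702e+01  8.21036246e+01 -1.61200716e-02
  6.47255311e+01 -4.10312738e+01] 1.35 0.07044517856192341
```

View pics/wrist1.png

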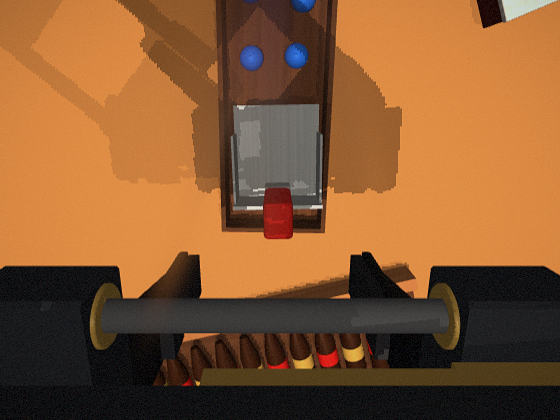

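View pics/scene1.png

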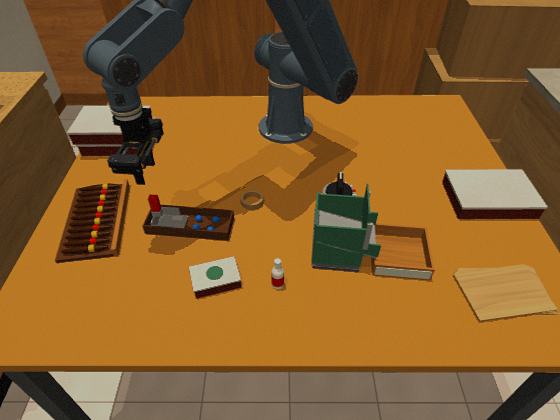

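Run:
```python
from bench import *
from h import *
np.set_printoptions(precision=4,suppress=True)
f=grab_frame("wrist"); g=grab_frame("scene")
print("camera",-f["R"].T@f["t"])
a=f["color"][:,:,::-1].copy()
cv2.imwrite("pics/wz.png",cv2.resize(a[90:250,200:360],None,fx=5,fy=5,interpolation=cv2.INTER_CUBIC)[:600,:])
b=g["color"][:,:,::-1].copy()
cv2.imwrite("pics/sz.png",cv2.resize(b[180:250,130:250],None,fx=6,fy=6,interpolation=cv2.INTER_CUBIC))
def T(p,yaw,L):
    c,s=np.cos(np.radians(yaw)),np.sin(np.radians(yaw));return np.array([p[0]+c*L[0]-s*L[1],p[1]+s*L[0]+c*L[1],p[2]+L[2]])
for yaw in (-5.5,):
  for nm,L in dict(hFL=(-.01,.013,.028),hFR=(.01,.013,.028),hBR=(.01,-.013,.028),hBL=(-.01,-.013,.028),lipL=(-.038,.075,-.078),lipR=(.038,.075,-.078)).items():
    X=T([.5123,-.3786,.084],yaw,L)
    print(nm,X,"wz",(proj(f,X)[0]-[200,90])*5,"sz",(proj(g,X)[0]-[130,180])*6)
```

```text
camera [ 0.5175 -0.3033  0.3533]
hFL [ 0.5036 -0.3647  0.112 ] wz [311.7831 555.261 ] sz [169.8653  80.6413]
hFR [ 0.5235 -0.3666  0.112 ] wz [463.3    554.9283] sz [156.8594 109.5171]
hBR [ 0.521  -0.3925  0.112 ] wz [461.1058 740.2832] sz [102.3151 105.9899]
hBL [ 0.5011 -0.3906  0.112 ] wz [313.9031 740.609 ] sz [115.9634  77.2085]
lipL [ 0.4817 -0.3003  0.006 ] wz [167.4097  65.2304] sz [349.4924 207.3688]
lipR [ 0.5573 -0.3076  0.006 ] wz [597.6002  64.3054] sz [310.2314 318.2157]
```

View pics/wz.png

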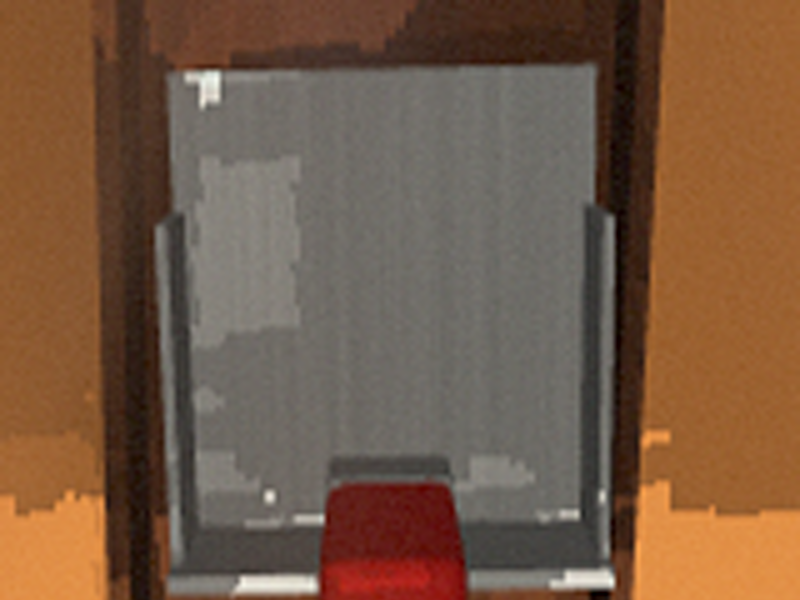

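View pics/sz.png

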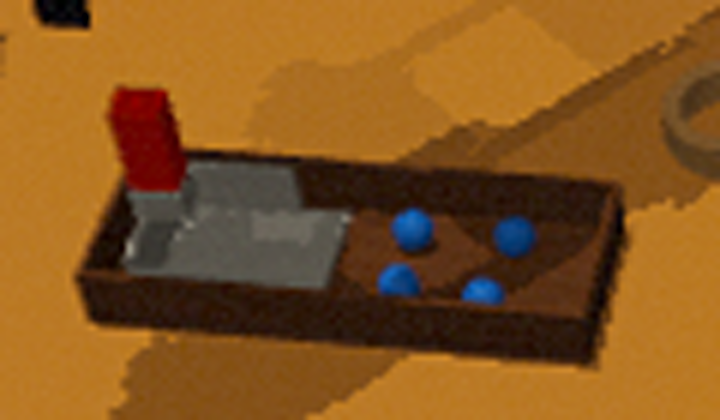

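Run:
```python
from bench import *
from h import *
s=get_state(); print(s["tcp_pos"],s["eef_rot"],plan(s,[.5123,-.3786,.066],[180,0,84.3]))
```

```text
[ 0.51116071 -0.38010661  0.19066721] [1.79994389e+02 1.53505583e-02 8.43796365e+01] (array([0.055, 0.032, 4.156]), array([0.0001, 0.0003, 0.0014]))
```

Call:
drive_tool([
  {"fingers": 70,"offset": [0.04,0.03,1.5],"delta_rot": [0,0,0]},
  {"fingers": 60,"offset": [0.04,0.03,3.0],"delta_rot": [0,0,0]},
  {"fingers": 60,"offset": [0.04,0.03,3.8],"delta_rot": [0,0,0]},
  {"fingers": 60,"offset": [0.04,0.03,4.15],"delta_rot": [0,0,0]},
  {"fingers": 60,"offset": [0.04,0.03,4.15],"delta_rot": [0,0,0]},
], squeeze=30)

```text
time: 2.08
tcp_pos: [0.5127, -0.3783, 0.0658]
eef_rot: [-180.0, -0.0, 84.5]
contact_force: [0.2, -0.3, 0.1]
opening: 0.0598
```

Run:
```python
from bench import *
import cv2
f=grab_frame("scene"); cv2.imwrite("pics/sz2.png",cv2.resize(f["color"][130:260,90:260,::-1],None,fx=4.5,fy=4.5,interpolation=cv2.INTER_CUBIC))
f=grab_frame("wrist"); cv2.imwrite("pics/w2.png",f["color"][:,:,::-1])
s=get_state();print(s)
```

```text
{'time': 2.175, 'q': array([-4.64388180e+01,  4.23741226e+01,  8.68204502e+01,  2.37114482e-03,
        5.06678083e+01, -4.09134251e+01]), 'qd': array([ 0.12269212, -0.69861699, -0.06179722, -0.09734871,  0.04744287,
        0.07398253]), 'effort': array([-6.21995260e-02, -4.72366869e+01, -1.24877134e+01,  2.27829017e-02,
        9.64269368e-02, -5.63736091e-05]), 'tcp_pos': array([ 0.5135528 , -0.37892856,  0.06716453]), 'eef_rot': array([1.79894798e+02, 8.87402462e-02, 8.44730250e+01]), 'contact_force': array([-0.17299728,  0.38084617,  0.64156602]), 'ft_torque': array([-0.0023492 , -0.10948762, -0.01003239]), 'opening': 0.060023302198778224}
```

View pics/sz2.png

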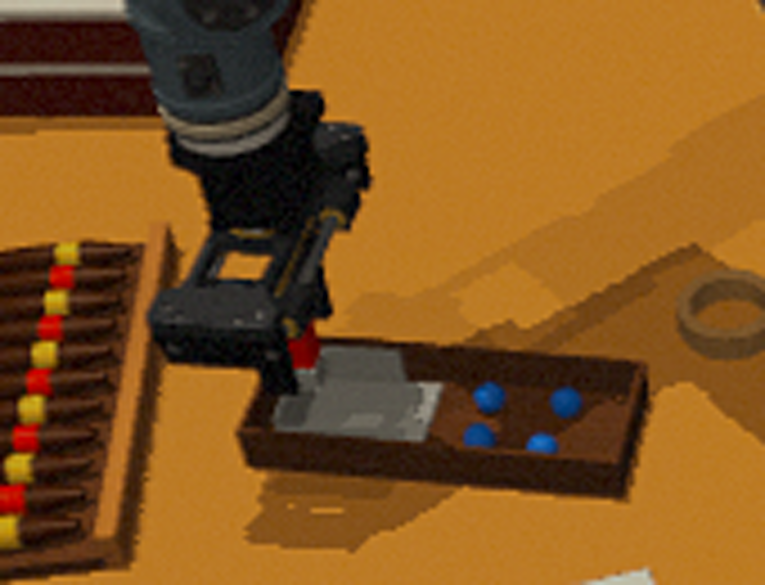

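View pics/w2.png

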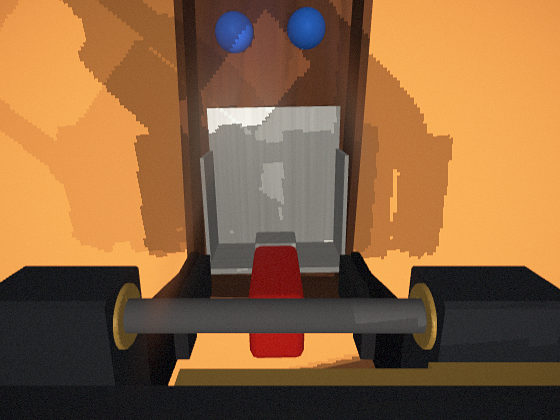

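The red handle (columns 250-303) is centred between the fingers, so I'll close on it.

Call:
drive_tool([
  {"fingers": 15,"offset": [0,0,0],"delta_rot": [0,0,0]},
  {"fingers": 10,"offset": [0,0,0],"delta_rot": [0,0,0]},
  {"fingers": 10,"offset": [0,0,0],"delta_rot": [0,0,0]},
  {"fingers": 10,"offset": [0,0,0],"delta_rot": [0,0,0]},
  {"fingers": 10,"offset": [0,0,0],"delta_rot": [0,0,0]},
  {"fingers": 10,"offset": [0,0,0],"delta_rot": [0,0,0]},
  {"fingers": 10,"offset": [0,0,0],"delta_rot": [0,0,0]},
], squeeze=45)

```text
time: 3.05
tcp_pos: [0.5131, -0.378, 0.066]
eef_rot: [180.0, 0.0, 84.5]
contact_force: [-0.1, 0.9, 1.1]
opening: 0.02
```

Run:
```python
from bench import *
import cv2
f=grab_frame("wrist"); cv2.imwrite("pics/w3.png",f["color"][:,:,::-1])
s=get_state();print(s["tcp_pos"],s["eef_rot"],s["contact_force"],s["opening"])
```

```text
[ 0.51307861 -0.37801883  0.06600507] [1.79989475e+02 3.33763562e-03 8.44973107e+01] [ 0.30362929 -0.74104964  0.86871883] 0.019998571808841334
```

View pics/w3.png

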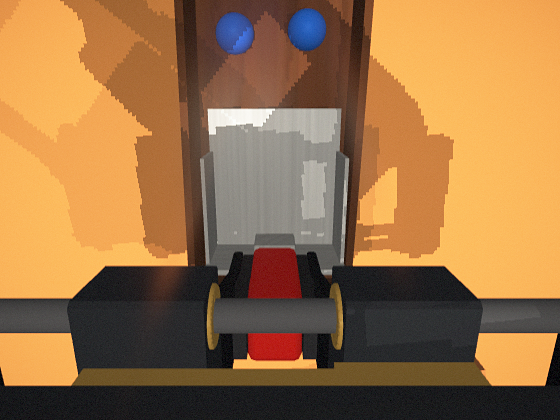

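Call:
drive_tool([
  {"fingers": 10,"offset": [0.2,0,0],"delta_rot": [0,0,0]},
  {"fingers": 10,"offset": [0.5,0,0],"delta_rot": [0,0,0]},
  {"fingers": 10,"offset": [0.8,0,0],"delta_rot": [0,0,0]},
  {"fingers": 10,"offset": [1.1,0,0],"delta_rot": [0,0,0]},
  {"fingers": 10,"offset": [1.4,0,0],"delta_rot": [0,0,0]},
  {"fingers": 10,"offset": [1.7,0,0],"delta_rot": [0,0,0]},
  {"fingers": 10,"offset": [2.0,0,0],"delta_rot": [0,0,0]},
  {"fingers": 10,"offset": [2.3,0,0],"delta_rot": [0,0,0]},
  {"fingers": 10,"offset": [2.6,0,0],"delta_rot": [0,0,0]},
  {"fingers": 10,"offset": [2.8,0,0],"delta_rot": [0,0,0]},
])

```text
time: 4.35
tcp_pos: [0.5211, -0.2937, 0.066]
eef_rot: [-180.0, -0.0, 84.5]
contact_force: [-1.2, -0.8, -0.1]
opening: 0.02
```

Run:
```python
from bench import *
import cv2
f=grab_frame("wrist"); cv2.imwrite("pics/w4.png",f["color"][:,:,::-1])
s=get_state();print(s["tcp_pos"],s["eef_rot"],s["contact_force"],s["opening"])
```

```text
[ 0.52108928 -0.29304421  0.06599254] [-1.79987682e+02 -3.54285375e-02  8.45305817e+01] [-0.05985184  1.09474009  1.20253889] 0.019840382415925062
```

View pics/w4.png

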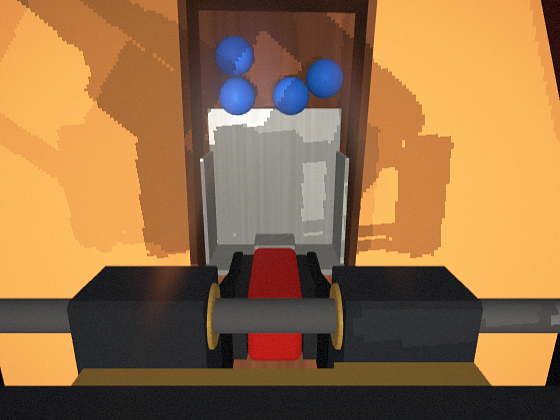

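The four balls are gathered ahead of the lip, at about (235,55), (237,95), (290,95) and (325,77). I'll keep pushing towards the end wall.

Call:
drive_tool([
  {"fingers": 10,"offset": [0.2,0,0],"delta_rot": [0,0,0]},
  {"fingers": 10,"offset": [0.4,0,0],"delta_rot": [0,0,0]},
  {"fingers": 10,"offset": [0.6,0,0],"delta_rot": [0,0,0]},
  {"fingers": 10,"offset": [0.75,0,0],"delta_rot": [0,0,0]},
  {"fingers": 10,"offset": [0.9,0,0],"delta_rot": [0,0,0]},
  {"fingers": 10,"offset": [1.0,0,0],"delta_rot": [0,0,0]},
  {"fingers": 10,"offset": [1.1,0,0],"delta_rot": [0,0,0]},
  {"fingers": 10,"offset": [1.2,0,0],"delta_rot": [0,0,0]},
  {"fingers": 10,"offset": [1.3,0,0],"delta_rot": [0,0,0]},
])

```text
time: 5.52
tcp_pos: [0.5248, -0.2556, 0.066]
eef_rot: [180.0, 0.0, 84.5]
contact_force: [-0.2, -1.3, 1.0]
opening: 0.0201
```

Run:
```python
from bench import *
import cv2
f=grab_frame("wrist"); cv2.imwrite("pics/w5.png",f["color"][:,:,::-1])
s=get_state();print(s["tcp_pos"],s["eef_rot"],s["contact_force"],s["opening"])
```

```text
[ 0.52480473 -0.25507375  0.06595287] [-1.79999099e+02 -1.35640839e-02  8.44997402e+01] [-1.03420654 -0.88817852  0.85340607] 0.01965356038169697
```

View pics/w5.png

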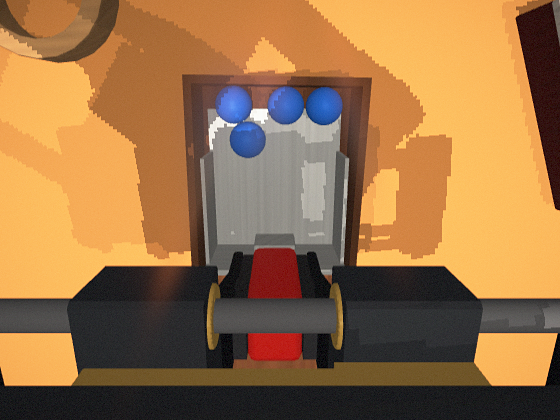

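One ball is already in the bowl and three sit at the end wall above the lip. I'll finish the stroke slowly.

Call:
drive_tool([
  {"fingers": 10,"offset": [0.08,0,0],"delta_rot": [0,0,0]},
  {"fingers": 10,"offset": [0.16,0,0],"delta_rot": [0,0,0]},
  {"fingers": 10,"offset": [0.24,0,0],"delta_rot": [0,0,0]},
  {"fingers": 10,"offset": [0.32,0,0],"delta_rot": [0,0,0]},
  {"fingers": 10,"offset": [0.36,0,0],"delta_rot": [0,0,0]},
  {"fingers": 10,"offset": [0.36,0,0],"delta_rot": [0,0,0]},
])

```text
time: 6.32
tcp_pos: [0.5258, -0.2445, 0.066]
eef_rot: [-180.0, -0.0, 84.5]
contact_force: [-0.1, -0.6, 0.5]
opening: 0.0198
```

Run:
```python
from bench import *
import cv2
f=grab_frame("wrist"); cv2.imwrite("pics/w6.png",f["color"][:,:,::-1])
s=get_state();print(s["tcp_pos"],s["eef_rot"],s["contact_force"],s["opening"])
```

```text
[ 0.52582175 -0.24453887  0.06597521] [-1.79998565e+02 -2.38425877e-02  8.44944054e+01] [0.07036893 0.60398442 2.378981  ] 0.019530181069658026
```

View pics/w6.png

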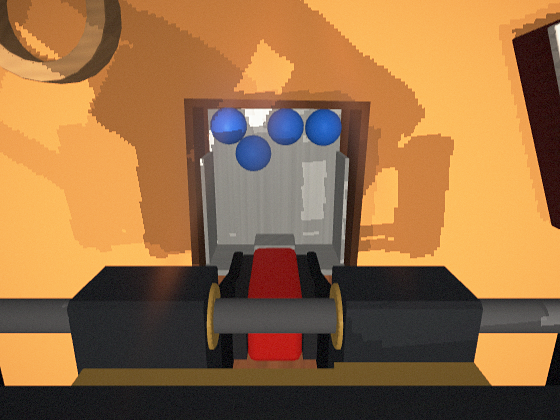

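Call:
drive_tool([
  {"fingers": 10,"offset": [-0.1,0,-0.05],"delta_rot": [0,0.05,0]},
  {"fingers": 10,"offset": [-0.18,0,-0.05],"delta_rot": [0,0.0873,0]},
  {"fingers": 10,"offset": [-0.36,0,-0.07],"delta_rot": [0,0.1745,0]},
  {"fingers": 10,"offset": [-0.54,0,-0.07],"delta_rot": [0,0.2618,0]},
  {"fingers": 10,"offset": [-0.72,0,-0.07],"delta_rot": [0,0.349,0]},
  {"fingers": 10,"offset": [-0.72,0,-0.07],"delta_rot": [0,0.349,0]},
  {"fingers": 10,"offset": [-0.72,0,-0.07],"delta_rot": [0,0.349,0]},
])

```text
time: 7.25
tcp_pos: [0.5232, -0.2652, 0.0676]
eef_rot: [-179.9, -20.0, 84.5]
contact_force: [0.2, 0.8, -1.4]
opening: 0.0198
```

Run:
```python
from bench import *
import cv2
f=grab_frame("wrist"); cv2.imwrite("pics/w7.png",f["color"][:,:,::-1])
s=get_state();print(s["tcp_pos"],s["eef_rot"],s["contact_force"],s["opening"],s["q"])
```

```text
[ 0.52331393 -0.26487984  0.0678773 ] [-179.91810437  -20.02318355   84.52539006] [ 0.46706891 -0.04691377 -0.87840018] 0.01972683982021989 [-45.79547045  43.58452291  87.97956489  17.00284195  62.82132417
 -50.0587216 ]
```

View pics/w7.png

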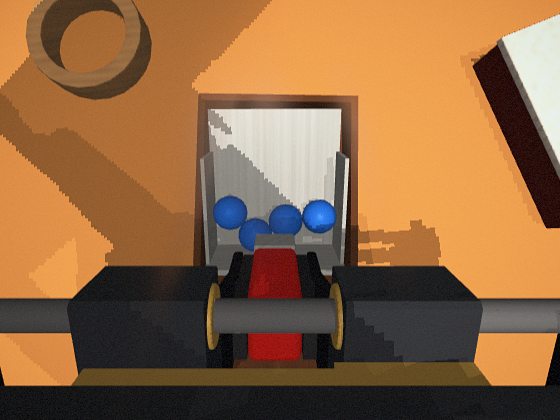

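All four balls are in the bowl, at rows 205-240 in front of the handle. Next I'll compute the lift and the pour poses.

```bash
cat > pour.py <<'E'
from h import *
def tcp_for(lip,theta,yaw=84.5):
    R=Rn.from_euler("xyz",[180,0,yaw],degrees=True)*Rn.from_rotvec([0,np.radians(theta),0])
    return np.array(lip)-R.apply([.075,0,.061]), R
def rel(st,lip,theta,yaw=84.5):
    p,R=tcp_for(lip,theta,yaw)
    R0=Rn.from_euler("xyz",st["eef_rot"],degrees=True)
    return p.round(4),(R0.inv().apply(p-st["tcp_pos"])/.03).round(3),(R0.inv()*R).as_rotvec().round(4)
E
python3 - <<'E'
from bench import *
from pour import *
np.set_printoptions(precision=4,suppress=True)
f=grab_frame("top")
for n,uv,z in (("glue",(277,160),.0),("gluetop",(278,149),.1),("tape",(308,278),.011),("box",(340,160),.036)): print(n,back(f,uv,z))
s=get_state();print(s["tcp_pos"])
p=s["tcp_pos"]
# lift straight up 0.15 in tool axes
R0=Rn.from_euler("xyz",s["eef_rot"],degrees=True)
print("lift",R0.inv().apply([0,0,.15])/.03)
g=np.array([.6138,.1309]);d=np.array([.102,.995])
for y,z,t in ((-.16,.25,20),(-.03,.21,20),(-.03,.175,0)): print(y,z,t,rel(s,np.r_[g+y*d,z],t))
E
```

```text
glue [ 0.7288 -0.0305  0.    ]
gluetop [ 0.7311 -0.0316  0.1   ]
tape [ 0.4168 -0.1092  0.011 ]
box [ 0.72  -0.193  0.036]
[ 0.5235 -0.2649  0.068 ]
lift [ 1.7109 -0.0048 -4.6982]
-0.16 0.25 20 (array([ 0.5887, -0.1192,  0.2817]), array([ 7.172,  1.699, -4.968]), array([-0.0013, -0.0002,  0.0009]))
-0.03 0.21 20 (array([0.602 , 0.0101, 0.2417]), array([10.788,  1.732, -2.232]), array([-0.0013, -0.0002,  0.0009]))
-0.03 0.175 0 (array([0.6036, 0.0264, 0.236 ]), array([11.235,  1.733, -1.868]), array([-0.0012, -0.3492,  0.0011]))
```

Call:
drive_tool([
  {"fingers": 10,"offset": [0.14,0,-0.38],"delta_rot": [0,0,0]},
  {"fingers": 10,"offset": [0.43,0,-1.18],"delta_rot": [0,0,0]},
  {"fingers": 10,"offset": [0.77,0,-2.12],"delta_rot": [0,0,0]},
  {"fingers": 10,"offset": [1.11,0,-3.06],"delta_rot": [0,0,0]},
  {"fingers": 10,"offset": [1.45,0,-4.0],"delta_rot": [0,0,0]},
  {"fingers": 10,"offset": [1.71,0,-4.7],"delta_rot": [0,0,0]},
  {"fingers": 10,"offset": [2.15,0.14,-4.72],"delta_rot": [0,0,0]},
  {"fingers": 10,"offset": [3.08,0.43,-4.77],"delta_rot": [0,0,0]},
  {"fingers": 10,"offset": [4.17,0.77,-4.82],"delta_rot": [0,0,0]},
  {"fingers": 10,"offset": [5.26,1.1,-4.87],"delta_rot": [0,0,0]},
  {"fingers": 10,"offset": [6.35,1.44,-4.92],"delta_rot": [0,0,0]},
  {"fingers": 10,"offset": [7.17,1.7,-4.97],"delta_rot": [0,0,0]},
])

```text
time: 8.85
tcp_pos: [0.5888, -0.1177, 0.2816]
eef_rot: [-179.9, -20.1, 84.6]
contact_force: [-0.2, 0.0, -2.2]
opening: 0.0195
```

Run:
```python
from bench import *
from pour import *
np.set_printoptions(precision=4,suppress=True)
for n in ("scene","wrist","top"):
    f=grab_frame(n); cv2.imwrite(f"pics/{n}8.png",f["color"][:,:,::-1])
s=get_state();print(s["tcp_pos"],s["eef_rot"],s["contact_force"],s["opening"],s["q"])
g=np.array([.6138,.1309]);d=np.array([.102,.995])
for y,z,t in ((-.03,.21,20),(-.03,.175,0)): print(y,z,t,rel(s,np.r_[g+y*d,z],t))
```

```text
[ 0.5888 -0.1186  0.2816] [-179.9668  -19.9922   84.6753] [ 0.7582  0.0988 -1.7146] 0.019992602161443572 [-31.3228  27.5086  80.0667  18.066   81.9291 -30.0594]
-0.03 0.21 20 (array([0.602 , 0.0101, 0.2417]), array([3.597, 0.042, 2.726]), array([-0.0016,  0.0001,  0.0029]))
-0.03 0.175 0 (array([0.6036, 0.0264, 0.236 ]), array([4.045, 0.044, 3.09 ]), array([-0.0011, -0.3489,  0.0031]))
```

View pics/scene8.png

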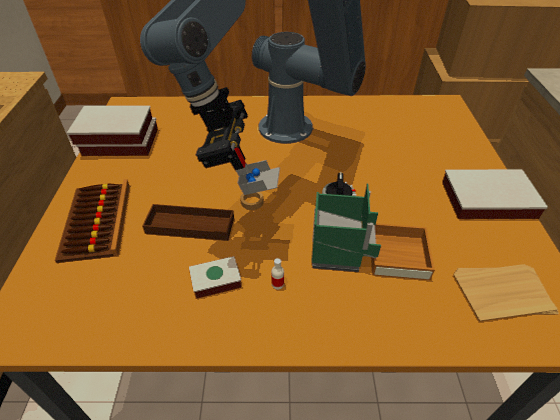

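View pics/wrist8.png

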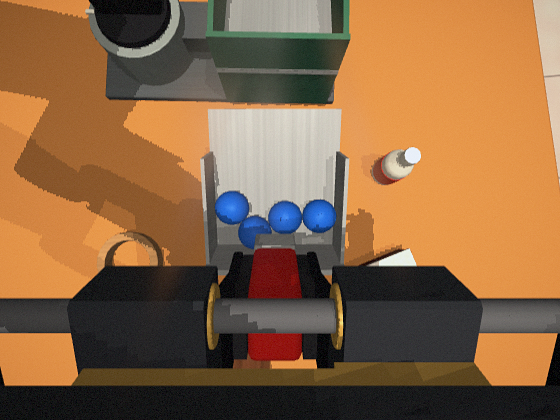

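View pics/top8.png

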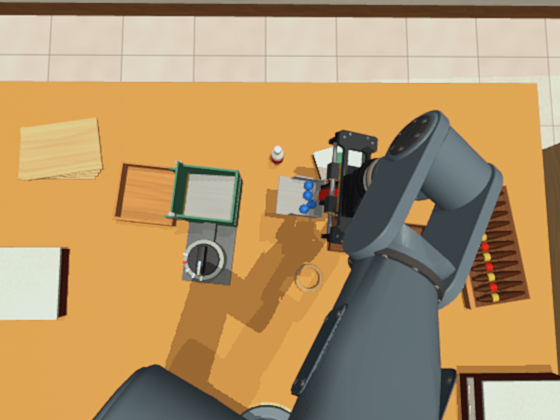

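Run:
```python
from bench import *
from pour import *
np.set_printoptions(precision=4,suppress=True)
f=grab_frame("wrist")
for uv in ((208,37),(350,37)):
    X=back(f,uv,.158); print(X)
s=get_state()
g=np.array([.6138,.1309]);d=np.array([.102,.995])
for X in ((208,37),(350,37)):
    v=back(f,X,.158)[:2]-g; print("disp frame",v@np.array([.995,-.102]),v@d)
```

```text
[0.5498 0.0685 0.158 ]
[0.667  0.0577 0.158 ]
disp frame -0.057317874500974024 -0.06859095254357522
disp frame 0.06040416636915624 -0.06742417710854212
```

Call:
drive_tool([
  {"fingers": 10,"offset": [0.25,0,0.19],"delta_rot": [0,0,0]},
  {"fingers": 10,"offset": [0.8,0.01,0.6],"delta_rot": [0,0,0]},
  {"fingers": 10,"offset": [1.5,0.02,1.14],"delta_rot": [0,0,0]},
  {"fingers": 10,"offset": [2.2,0.03,1.67],"delta_rot": [0,0,0]},
  {"fingers": 10,"offset": [2.9,0.04,2.2],"delta_rot": [0,0,0]},
  {"fingers": 10,"offset": [3.4,0.04,2.58],"delta_rot": [0,0,0]},
  {"fingers": 10,"offset": [3.6,0.04,2.73],"delta_rot": [0,0,0]},
  {"fingers": 10,"offset": [3.6,0.04,2.73],"delta_rot": [0,0,0]},
])

```text
time: 10.05
tcp_pos: [0.6025, 0.0083, 0.2415]
eef_rot: [-180.0, -20.0, 84.5]
contact_force: [0.1, -0.1, -1.6]
opening: 0.0196
```

Run:
```python
from bench import *
from pour import *
np.set_printoptions(precision=4,suppress=True)
f=grab_frame("wrist"); cv2.imwrite("pics/w9.png",f["color"][:,:,::-1])
s=get_state();print(s["tcp_pos"],s["eef_rot"],s["contact_force"],s["opening"],s["q"])
g=np.array([.6138,.1309]);d=np.array([.102,.995])
for y,z,t in ((-.03,.18,10),(-.03,.175,5),(-.03,.172,0),(-.03,.17,-5),(-.03,.17,-10),(-.03,.17,-15),(-.03,.17,-20),(-.03,.17,-30),(-.03,.165,-40)): print(y,z,t,rel(s,np.r_[g+y*d,z],t))
```

```text
[0.6028 0.0077 0.2417] [179.9742 -19.9632  84.5041] [ 0.6408  0.4555 -2.1576] 0.019839941010499882 [-19.8682  28.2606  85.6885  20.3244  72.2731 -21.6754]
-0.03 0.18 10 (array([0.6026, 0.017 , 0.227 ]), array([ 0.124, -0.035,  0.565]), array([ 0.0004, -0.1739,  0.    ]))
-0.03 0.175 5 (array([0.6031, 0.0214, 0.2292]), array([ 0.287, -0.035,  0.547]), array([ 0.0004, -0.2612,  0.    ]))
-0.03 0.172 0 (array([0.6036, 0.0264, 0.233 ]), array([ 0.488, -0.035,  0.487]), array([ 0.0004, -0.3484, -0.    ]))
-0.03 0.17 -5 (array([0.6041, 0.032 , 0.2373]), array([ 0.712, -0.035,  0.415]), array([ 0.0004, -0.4357, -0.    ]))
-0.03 0.17 -10 (array([0.6047, 0.0381, 0.2431]), array([ 0.97 , -0.035,  0.304]), array([ 0.0004, -0.523 , -0.    ]))
-0.03 0.17 -15 (array([0.6053, 0.0447, 0.2483]), array([ 1.237, -0.035,  0.215]), array([ 0.0004, -0.6102, -0.0001]))
-0.03 0.17 -20 (array([0.606 , 0.0517, 0.253 ]), array([ 1.51 , -0.035,  0.15 ]), array([ 0.0004, -0.6975, -0.0001]))
-0.03 0.17 -30 (array([0.6074, 0.0668, 0.2603]), array([ 2.069, -0.035,  0.092]), array([ 0.0004, -0.872 , -0.0001]))
-0.03 0.165 -40 (array([0.609 , 0.0829, 0.2599]), array([ 2.572, -0.035,  0.289]), array([ 0.0004, -1.0466, -0.0002]))
```

View pics/w9.png

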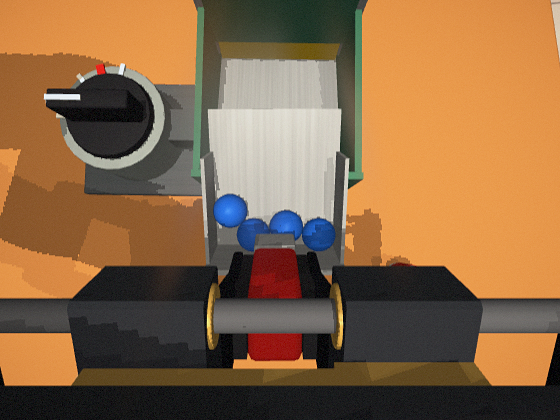

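Lip is over the hopper with all four balls still in the bowl. Tipping gradually about the lip.

Call:
drive_tool([
  {"fingers": 10,"offset": [0.06,0,0.3],"delta_rot": [0,-0.087,0]},
  {"fingers": 10,"offset": [0.124,0,0.565],"delta_rot": [0,-0.174,0]},
  {"fingers": 10,"offset": [0.287,0,0.547],"delta_rot": [0,-0.261,0]},
  {"fingers": 10,"offset": [0.488,0,0.487],"delta_rot": [0,-0.348,0]},
  {"fingers": 10,"offset": [0.712,0,0.415],"delta_rot": [0,-0.436,0]},
  {"fingers": 10,"offset": [0.84,0,0.36],"delta_rot": [0,-0.48,0]},
  {"fingers": 10,"offset": [0.97,0,0.304],"delta_rot": [0,-0.523,0]},
  {"fingers": 10,"offset": [0.97,0,0.304],"delta_rot": [0,-0.523,0]},
  {"fingers": 10,"offset": [1.237,0,0.215],"delta_rot": [0,-0.61,0]},
  {"fingers": 10,"offset": [1.51,0,0.15],"delta_rot": [0,-0.698,0]},
  {"fingers": 10,"offset": [1.51,0,0.15],"delta_rot": [0,-0.698,0]},
])

```text
time: 11.48
tcp_pos: [0.6071, 0.0528, 0.2527]
eef_rot: [-180.0, 19.9, 84.6]
contact_force: [0.1, 0.3, -1.7]
opening: 0.02
```

Run:
```python
from bench import *
from pour import *
np.set_printoptions(precision=4,suppress=True)
for n in ("wrist","scene"):
    f=grab_frame(n); cv2.imwrite(f"pics/{n}10.png",f["color"][:,:,::-1])
s=get_state();print(s["tcp_pos"],s["eef_rot"],s["contact_force"],s["opening"],s["q"])
```

```text
[0.6068 0.0513 0.2528] [-179.9792   19.9197   84.4751] [-0.6217  0.1635 -1.3424] 0.01971561751399591 [  4.0404  30.3873  79.6505 -20.4092  74.418   15.8765]
```

View pics/wrist10.png

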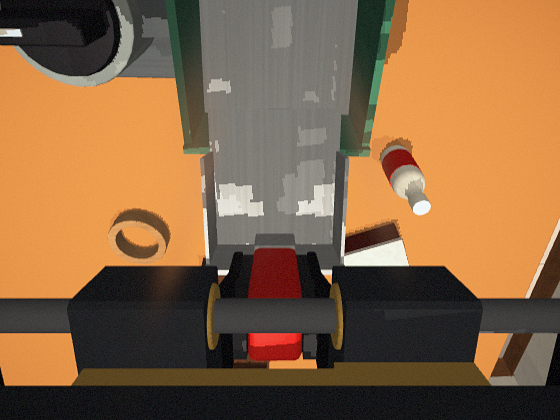

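View pics/scene10.png

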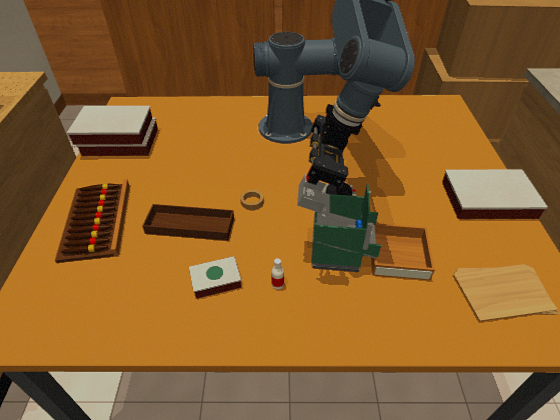

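Run:
```python
from bench import *
from h import *
s=get_state()
for p in ([.601,0.0,.28],[.58,-.06,.26],[.56,-.1,.15]): print(p,plan(s,p,[180,0,84.5]))
```

```text
[0.601, 0.0, 0.28] (array([-1.926, -0.029, -0.265]), array([-0.0004,  0.3477, -0.0005]))
[0.58, -0.06, 0.26] (array([-3.633, -0.532,  1.063]), array([-0.0004,  0.3477, -0.0005]))
[0.56, -0.1, 0.15] (array([-3.692, -1.066,  4.984]), array([-0.0004,  0.3477, -0.0005]))
```

Call:
drive_tool([
  {"fingers": 10,"offset": [-0.5,0,-0.3],"delta_rot": [0,0,0]},
  {"fingers": 10,"offset": [-1.2,0,-0.6],"delta_rot": [0,0.08,0]},
  {"fingers": 10,"offset": [-1.9,-0.03,-0.4],"delta_rot": [0,0.2,0]},
  {"fingers": 10,"offset": [-2.6,-0.2,0.2],"delta_rot": [0,0.3,0]},
  {"fingers": 10,"offset": [-3.3,-0.4,0.8],"delta_rot": [0,0.348,0]},
  {"fingers": 10,"offset": [-3.63,-0.53,1.06],"delta_rot": [0,0.348,0]},
  {"fingers": 10,"offset": [-3.66,-0.75,2.5],"delta_rot": [0,0.348,0]},
  {"fingers": 10,"offset": [-3.69,-0.95,4.0],"delta_rot": [0,0.348,0]},
  {"fingers": 10,"offset": [-3.69,-1.07,4.98],"delta_rot": [0,0.348,0]},
  {"fingers": 10,"offset": [-3.69,-1.07,4.98],"delta_rot": [0,0.348,0]},
])

```text
time: 12.82
tcp_pos: [0.5585, -0.0993, 0.1491]
eef_rot: [-179.8, 0.0, 84.5]
contact_force: [-0.6, -0.2, -0.7]
opening: 0.0198
```

Run:
```python
from bench import *
from pour import *
np.set_printoptions(precision=4,suppress=True)
for n in ("wrist","scene","top"):
    f=grab_frame(n); cv2.imwrite(f"pics/{n}11.png",f["color"][:,:,::-1])
    if n=="top": cv2.imwrite("pics/tz11.png",cv2.resize(f["color"][130:300,100:360,::-1],None,fx=3,fy=3,interpolation=cv2.INTER_CUBIC))
    if n=="scene": cv2.imwrite("pics/sz11.png",cv2.resize(f["color"][130:280,200:440,::-1],None,fx=3.3,fy=3.3,interpolation=cv2.INTER_CUBIC))
s=get_state();print(s["tcp_pos"],s["eef_rot"],s["contact_force"],s["opening"],s["q"])
print(plan(s,[.56,-.1,.062],[180,0,84.5]))
```

```text
[ 0.5615 -0.0994  0.1521] [179.8085   0.1046  84.5315] [ 0.1537  0.1389 -0.8997] 0.019703866412414096 [-21.2352  31.2073  94.1233  -0.0597  54.4567 -15.7322]
(array([-0.02 , -0.058,  3.002]), array([0.0033, 0.0018, 0.0006]))
```

View pics/tz11.png

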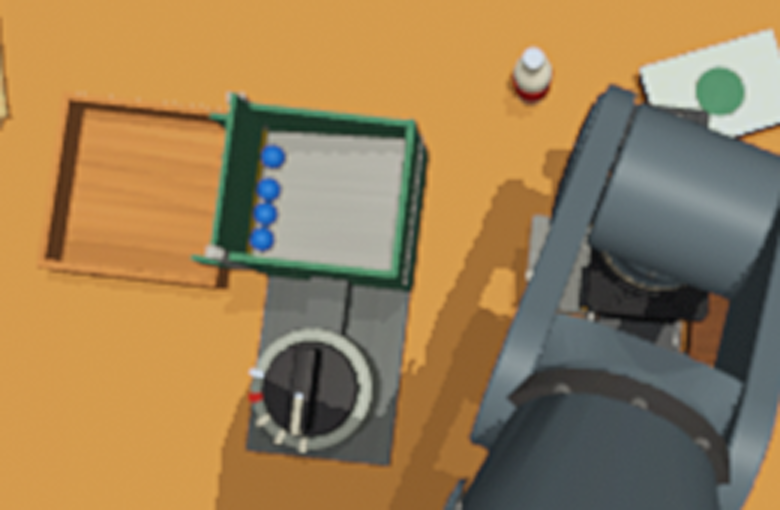

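View pics/sz11.png

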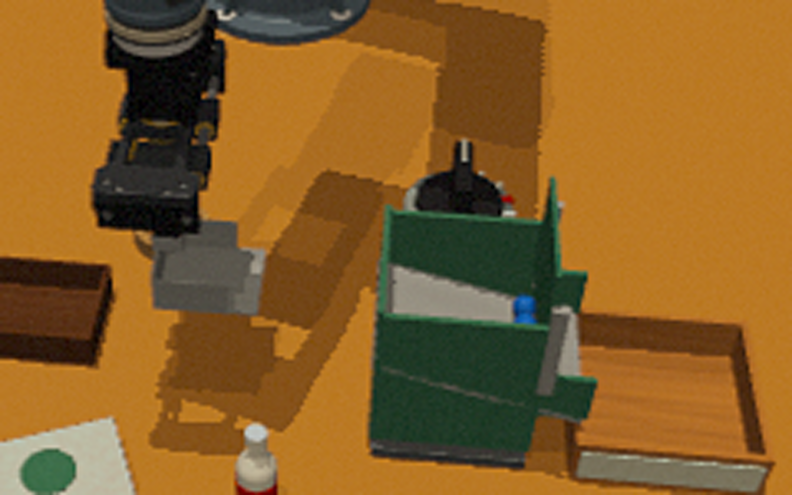

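View pics/wrist11.png

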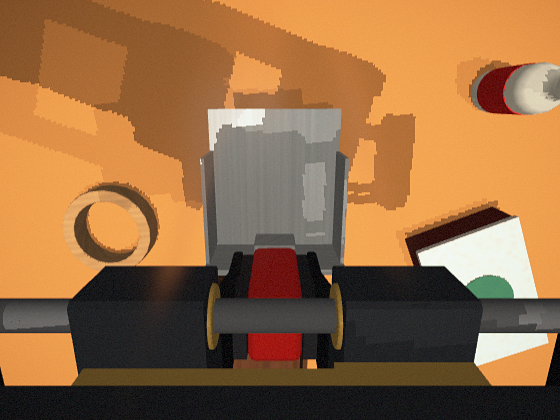

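Call:
drive_tool([
  {"fingers": 10,"offset": [0,-0.05,1.0],"delta_rot": [0,0,0]},
  {"fingers": 10,"offset": [0,-0.05,1.8],"delta_rot": [0,0,0]},
  {"fingers": 10,"offset": [0,-0.05,2.4],"delta_rot": [0,0,0]},
  {"fingers": 10,"offset": [0,-0.05,2.7],"delta_rot": [0,0,0]},
  {"fingers": 10,"offset": [0,-0.05,2.8],"delta_rot": [0,0,0]},
  {"fingers": 10,"offset": [0,-0.05,2.8],"delta_rot": [0,0,0]},
])

```text
time: 13.72
tcp_pos: [0.5592, -0.0994, 0.0672]
eef_rot: [179.9, 0.1, 84.5]
contact_force: [0.4, 0.1, -1.0]
opening: 0.02
```

Run:
```python
from bench import *
from h import *
s=get_state();print(s["tcp_pos"],s["eef_rot"],s["contact_force"])
print(plan(s,[s["tcp_pos"][0],s["tcp_pos"][1],.062],[180,0,84.5]))
```

```text
[ 0.55922812 -0.09938851  0.06718844] [1.79909484e+02 8.15584308e-02 8.45159968e+01] [ 0.39086384  0.12239294 -0.96491132]
(array([ 0.   , -0.   ,  0.173]), array([0.0016, 0.0014, 0.0003]))
```

Call:
drive_tool([
  {"fingers": 10,"offset": [0,0,0.1],"delta_rot": [0,0,0]},
  {"fingers": 10,"offset": [0,0,0.15],"delta_rot": [0,0,0]},
  {"fingers": 10,"offset": [0,0,0.18],"delta_rot": [0,0,0]},
  {"fingers": 10,"offset": [0,0,0.18],"delta_rot": [0,0,0]},
])

```text
time: 14.22
tcp_pos: [0.5587, -0.0995, 0.062]
eef_rot: [180.0, 0.1, 84.5]
contact_force: [-0.7, -0.4, 4.8]
opening: 0.02
```

The scoop's underside is on the bench: the force jumped to 4.8 N. Opening the fingers and lifting away.

Call:
drive_tool([
  {"fingers": 30,"offset": [0,0,-0.01],"delta_rot": [0,0,0]},
  {"fingers": 60,"offset": [0,0,-0.01],"delta_rot": [0,0,0]},
  {"fingers": 60,"offset": [0,0,-0.01],"delta_rot": [0,0,0]},
  {"fingers": 60,"offset": [0,0,-0.01],"delta_rot": [0,0,0]},
  {"fingers": 60,"offset": [0,0,-0.01],"delta_rot": [0,0,0]},
])

```text
time: 14.85
tcp_pos: [0.5585, -0.0993, 0.0612]
eef_rot: [-180.0, 0.1, 84.5]
contact_force: [0.5, -0.8, -0.5]
opening: 0.0575
```

Call:
drive_tool([
  {"fingers": 60,"offset": [0,0,-0.8],"delta_rot": [0,0,0]},
  {"fingers": 60,"offset": [0,0,-2.4],"delta_rot": [0,0,0]},
  {"fingers": 60,"offset": [0,0,-4.2],"delta_rot": [0,0,0]},
  {"fingers": 60,"offset": [0,0,-5.2],"delta_rot": [0,0,0]},
  {"fingers": 60,"offset": [0,0,-5.2],"delta_rot": [0,0,0]},
])

```text
time: 15.48
tcp_pos: [0.5602, -0.0998, 0.22]
eef_rot: [179.6, 0.2, 84.5]
contact_force: [0.1, -0.9, -1.0]
opening: 0.0602
```

Run:
```python
from bench import *
from h import *
for n in ("wrist","scene"):
    f=grab_frame(n); cv2.imwrite(f"pics/{n}12.png",f["color"][:,:,::-1])
s=get_state();print(s["time"],s["tcp_pos"],s["eef_rot"],s["contact_force"],s["q"])
print(plan(s,[.464,.146,.23],[180,0,174.1]))
```

```text
15.575 [ 0.55785747 -0.09893309  0.21666017] [-1.79935822e+02  4.26529711e-02  8.45025618e+01] [-0.45812655 -0.92492333 -0.1422291 ] [-2.13227457e+01  2.61453229e+01  9.09360093e+01 -6.57168571e-02
  6.29687966e+01 -1.57953912e+01]
(array([ 7.827, -3.897, -0.446]), array([-1.5000e-03, -3.0000e-04, -1.5638e+00]))
```

View pics/wrist12.png

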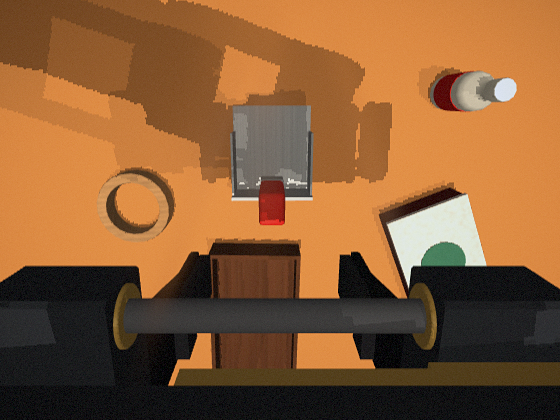

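View pics/scene12.png

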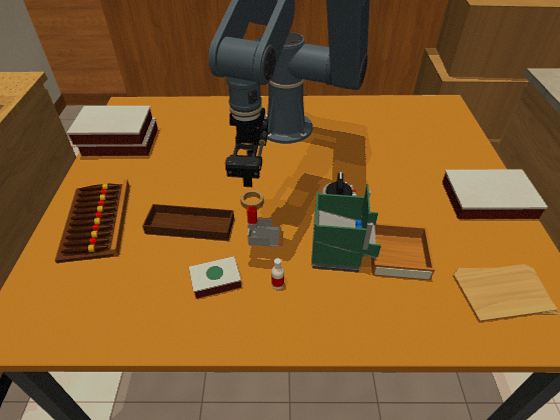

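Scoop stands upright at scene (252,213)-(265,245), released. Next the dial: first hover above it.

Call:
drive_tool([
  {"fingers": 60,"offset": [0.8,-0.4,-0.45],"delta_rot": [0,0,-0.16]},
  {"fingers": 60,"offset": [1.7,-0.85,-0.45],"delta_rot": [0,0,-0.33]},
  {"fingers": 50,"offset": [2.6,-1.3,-0.45],"delta_rot": [0,0,-0.5]},
  {"fingers": 50,"offset": [3.5,-1.75,-0.45],"delta_rot": [0,0,-0.68]},
  {"fingers": 50,"offset": [4.4,-2.2,-0.45],"delta_rot": [0,0,-0.86]},
  {"fingers": 50,"offset": [5.3,-2.65,-0.45],"delta_rot": [0,0,-1.04]},
  {"fingers": 50,"offset": [6.2,-3.1,-0.45],"delta_rot": [0,0,-1.22]},
  {"fingers": 50,"offset": [7.0,-3.5,-0.45],"delta_rot": [0,0,-1.4]},
  {"fingers": 50,"offset": [7.6,-3.8,-0.45],"delta_rot": [0,0,-1.5]},
  {"fingers": 50,"offset": [7.83,-3.9,-0.45],"delta_rot": [0,0,-1.564]},
  {"fingers": 50,"offset": [7.83,-3.9,-0.45],"delta_rot": [0,0,-1.564]},
  {"fingers": 50,"offset": [7.83,-3.9,-0.45],"delta_rot": [0,0,-1.564]},
])

```text
time: 17.08
tcp_pos: [0.4641, 0.1455, 0.2295]
eef_rot: [-179.9, -0.1, 174.0]
contact_force: [-0.9, 0.2, -0.1]
opening: 0.0501
```

Run:
```python
from bench import *
from h import *
np.set_printoptions(precision=4,suppress=True)
for n in ("wrist","top"):
    f=grab_frame(n); cv2.imwrite(f"pics/{n}13.png",f["color"][:,:,::-1])
    if n=="wrist":
        print(-f["R"].T@f["t"])
        L=[(-.032,-.008),(-.032,.008),(.032,.008),(.032,-.008)]
        c,s_=np.cos(np.radians(-5.9)),np.sin(np.radians(-5.9))
        for l in L: print(proj(f,[.464+c*l[0]-s_*l[1],.146+s_*l[0]+c*l[1],.132]))
s=get_state();print(s["time"],s["tcp_pos"],s["eef_rot"],s["contact_force"],s["q"])
```

```text
[0.3868 0.154  0.3924]
[[263.6522 171.3858]]
[[286.6381 171.3787]]
[[285.9175 256.6976]]
[[264.3944 256.6951]]
17.175 [0.4645 0.1454 0.23  ] [-179.9258   -0.0643  174.0379] [-0.084  -0.2836  0.125 ] [  4.2412  19.0608 100.9053  -0.0711  60.1103 -79.7614]
```

View pics/wrist13.png

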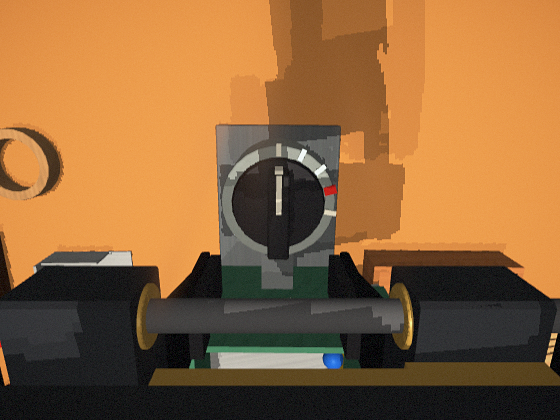

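View pics/top13.png

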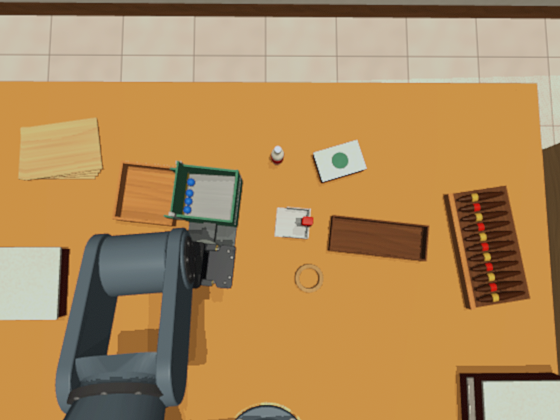

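Run:
```python
import cv2
a=cv2.imread("pics/wrist13.png")
cv2.imwrite("pics/wz13.png",cv2.resize(a[130:270,210:350],None,fx=4.2,fy=4.2,interpolation=cv2.INTER_CUBIC))
```

```text
(no output)
```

View pics/wz13.png

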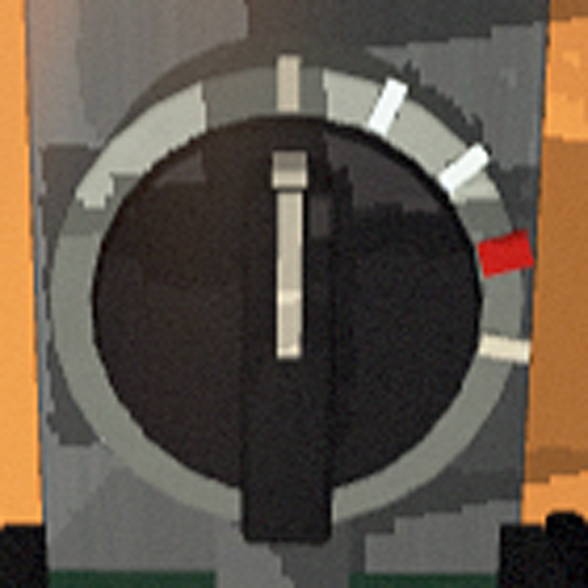

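The bar is vertical in the wrist view (centre at column 278.5, predicted 275). I'll shift about 2 mm and descend.

Call:
drive_tool([
  {"fingers": 50,"offset": [0,0.07,1.2],"delta_rot": [0,0,0]},
  {"fingers": 45,"offset": [0,0.07,2.7],"delta_rot": [0,0,0]},
  {"fingers": 45,"offset": [0,0.07,3.7],"delta_rot": [0,0,0]},
  {"fingers": 45,"offset": [0,0.07,4.2],"delta_rot": [0,0,0]},
  {"fingers": 45,"offset": [0,0.07,4.25],"delta_rot": [0,0,0]},
  {"fingers": 45,"offset": [0,0.07,4.25],"delta_rot": [0,0,0]},
])

```text
time: 17.92
tcp_pos: [0.4653, 0.1476, 0.1034]
eef_rot: [-179.9, 0.0, 174.1]
contact_force: [0.5, -0.1, -0.2]
opening: 0.0455
```

Run:
```python
from bench import *
from h import *
for n in ("wrist",):
    f=grab_frame(n); cv2.imwrite(f"pics/{n}14.png",f["color"][:,:,::-1])
s=get_state();print(s["time"],s["tcp_pos"],s["eef_rot"],s["contact_force"],s["ft_torque"],s["q"])
```

```text
17.975 [0.46546891 0.1477316  0.10372438] [-1.79958839e+02  8.50055830e-02  1.74084451e+02] [ 0.78206611  0.86489624 -0.32509691] [ 0.120447   -0.19044365 -0.03492757] [ 4.50647165e+00  3.09210611e+01  1.07735478e+02 -8.46901388e-02
  4.12673349e+01 -7.95143296e+01]
```

View pics/wrist14.png

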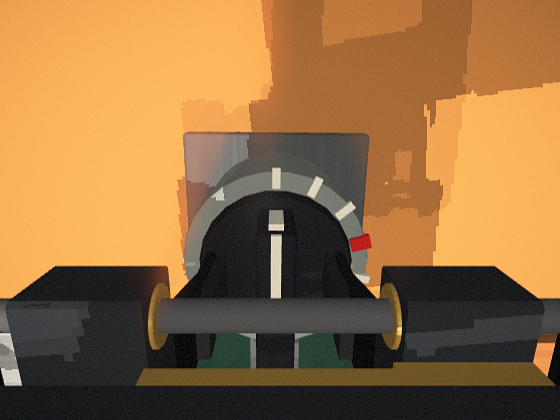

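Call:
drive_tool([
  {"fingers": 10,"offset": [0,0,0],"delta_rot": [0,0,0]},
  {"fingers": 8,"offset": [0,0,0],"delta_rot": [0,0,0]},
  {"fingers": 8,"offset": [0,0,0],"delta_rot": [0,0,0]},
  {"fingers": 8,"offset": [0,0,0],"delta_rot": [0,0,0]},
  {"fingers": 8,"offset": [0,0,0],"delta_rot": [0,0,0]},
], squeeze=30)

```text
time: 18.6
tcp_pos: [0.4648, 0.148, 0.1033]
eef_rot: [-180.0, 0.0, 174.1]
contact_force: [-0.0, 1.0, 2.1]
opening: 0.0159
```

Run:
```python
from bench import *
s=get_state();print(s["time"],s["tcp_pos"],s["eef_rot"],s["contact_force"],s["ft_torque"],s["opening"])
```

```text
18.6 [0.46484428 0.1480205  0.10326615] [-1.79967404e+02  1.32819783e-02  1.74071821e+02] [-0.03325604  0.99648643  2.14962604] [ 0.19986451 -0.11061742 -0.11250134] 0.015902479449346592
```

Call:
drive_tool([
  {"fingers": 8,"offset": [0,0,0],"delta_rot": [0,0,0]},
  {"fingers": 8,"offset": [0,0,0],"delta_rot": [0,0,0.1]},
  {"fingers": 8,"offset": [0,0,0],"delta_rot": [0,0,0.2]},
  {"fingers": 8,"offset": [0,0,0],"delta_rot": [0,0,0.3]},
  {"fingers": 8,"offset": [0,0,0],"delta_rot": [0,0,0.436]},
  {"fingers": 8,"offset": [0,0,0],"delta_rot": [0,0,0.436]},
], squeeze=45)

```text
time: 19.35
tcp_pos: [0.4651, 0.1492, 0.1033]
eef_rot: [179.9, 0.0, 149.0]
contact_force: [-0.1, 5.9, 2.4]
opening: 0.0161
```

Run:
```python
from bench import *
import cv2
f=grab_frame("wrist"); cv2.imwrite("pics/w15.png",f["color"][:,:,::-1])
s=get_state();print(s["time"],s["tcp_pos"],s["eef_rot"],s["contact_force"],s["ft_torque"],s["opening"],s["q"])
```

```text
19.4 [0.46505655 0.14918791 0.10325655] [1.79911278e+02 5.85687596e-03 1.49067379e+02] [0.44344777 6.10879572 1.04535131] [ 1.06014112 -0.0853418  -0.08242279] 0.01589000016351798 [ 4.60525057e+00  3.09709408e+01  1.07753399e+02  1.04396898e-01
  4.12193728e+01 -5.45406261e+01]
```

View pics/w15.png

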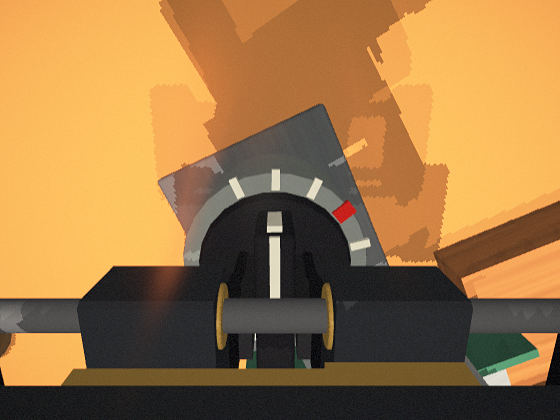

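The white line is on the first click mark. There is a 6 N side force along +y, so I'll shift 1.5 mm to relieve it and continue.

Call:
drive_tool([
  {"fingers": 8,"offset": [0.026,0.043,0],"delta_rot": [0,0,0.1]},
  {"fingers": 8,"offset": [0.026,0.043,0],"delta_rot": [0,0,0.2]},
  {"fingers": 8,"offset": [0.026,0.043,0],"delta_rot": [0,0,0.3]},
  {"fingers": 8,"offset": [0.026,0.043,0],"delta_rot": [0,0,0.436]},
  {"fingers": 8,"offset": [0.026,0.043,0],"delta_rot": [0,0,0.436]},
])

```text
time: 20.02
tcp_pos: [0.466, 0.1502, 0.1033]
eef_rot: [179.9, 0.1, 124.2]
contact_force: [1.5, 4.8, 1.0]
opening: 0.0155
```

Run:
```python
from bench import *
import cv2
f=grab_frame("wrist"); cv2.imwrite("pics/w16.png",f["color"][:,:,::-1])
s=get_state();print(s["time"],s["tcp_pos"],s["eef_rot"],s["contact_force"],s["ft_torque"],s["opening"],s["q"])
```

```text
20.075 [0.46595811 0.15019377 0.10325235] [1.79866375e+02 6.11833429e-02 1.24279982e+02] [2.67563277 5.6638328  0.90090972] [ 0.93864423 -0.37927449  0.05732418] 0.015754072500579364 [ 4.75306424e+00  3.10106327e+01  1.07645790e+02  1.91571118e-02
  4.11971549e+01 -2.95413876e+01]
```

View pics/w16.png

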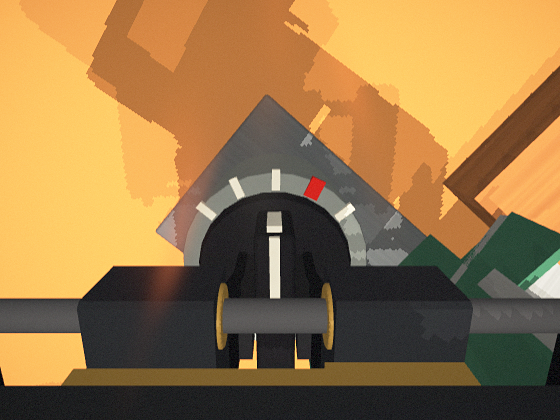

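Second click mark reached. Now the third, in smaller steps.

Call:
drive_tool([
  {"fingers": 8,"offset": [0.018,0.032,0],"delta_rot": [0,0,0.1]},
  {"fingers": 8,"offset": [0.018,0.032,0],"delta_rot": [0,0,0.2]},
  {"fingers": 8,"offset": [0.018,0.032,0],"delta_rot": [0,0,0.3]},
  {"fingers": 8,"offset": [0.018,0.032,0],"delta_rot": [0,0,0.38]},
  {"fingers": 8,"offset": [0.018,0.032,0],"delta_rot": [0,0,0.436]},
  {"fingers": 8,"offset": [0.018,0.032,0],"delta_rot": [0,0,0.436]},
  {"fingers": 8,"offset": [0.018,0.032,0],"delta_rot": [0,0,0.436]},
  {"fingers": 8,"offset": [0.018,0.032,0],"delta_rot": [0,0,0.436]},
])

```text
time: 21.08
tcp_pos: [0.4672, 0.1507, 0.1033]
eef_rot: [179.8, 0.0, 99.3]
contact_force: [3.9, 4.2, -2.2]
opening: 0.0155
```

Run:
```python
from bench import *
import cv2
for n in ("wrist","scene","top"):
    f=grab_frame(n); a=f["color"][:,:,::-1]
    if n=="top": a=cv2.resize(a[130:300,80:260],None,fx=3.3,fy=3.3,interpolation=cv2.INTER_CUBIC)
    if n=="scene": a=cv2.resize(a[150:290,230:450],None,fx=3.5,fy=3.5,interpolation=cv2.INTER_CUBIC)
    cv2.imwrite(f"pics/{n}17.png",a)
s=get_state();print(s["time"],s["tcp_pos"],s["eef_rot"],s["contact_force"],s["ft_torque"],s["opening"],s["q"])
```

```text
21.225 [0.46720003 0.15074687 0.10328612] [1.79778696e+02 4.39542939e-02 9.93237400e+01] [ 4.08220714  3.77819003 -1.78100476] [ 0.71042729 -0.53616883  0.02157222] 0.015688262582112474 [ 4.83176211e+00  3.10581459e+01  1.07504499e+02 -4.02003268e-02
  4.12132950e+01 -4.46187334e+00]
```

View pics/wrist17.png

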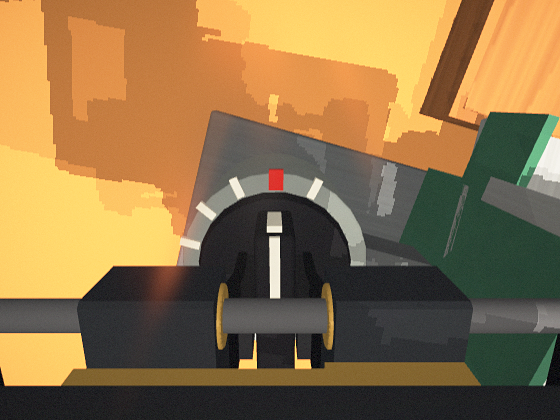

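View pics/scene17.png

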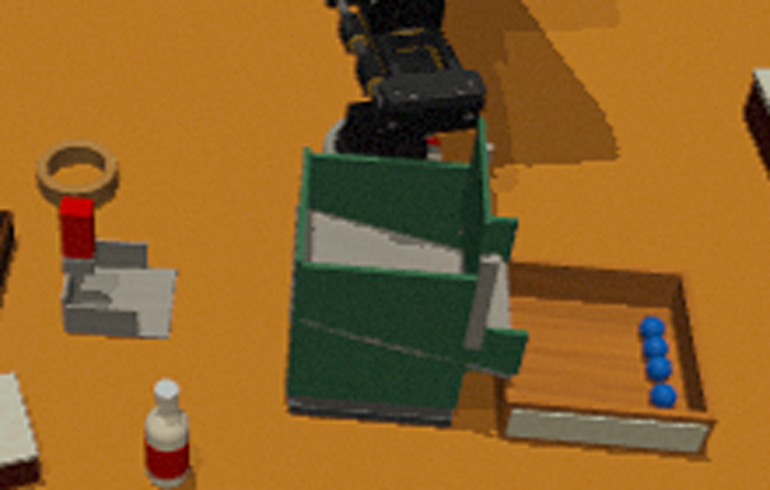

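View pics/top17.png

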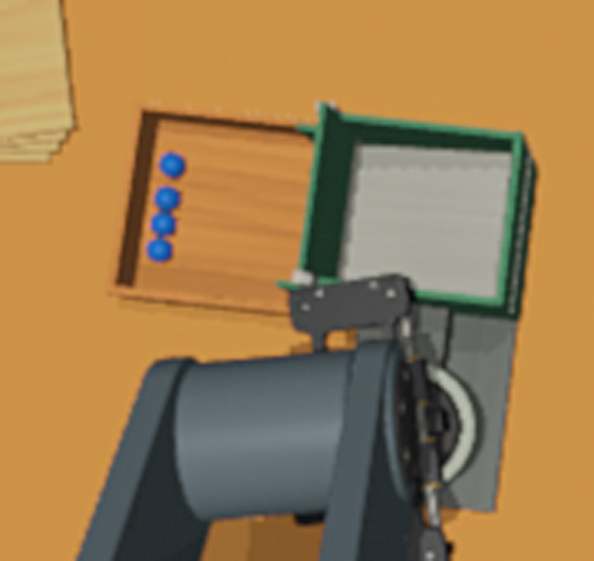

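All four balls are in the box and the white line is on the red mark at (276,180). I'll hold for a second, then check.

Call:
drive_tool([
  {"fingers": 8,"offset": [0,0,0],"delta_rot": [0,0,0]},
  {"fingers": 8,"offset": [0,0,0],"delta_rot": [0,0,0]},
  {"fingers": 8,"offset": [0,0,0],"delta_rot": [0,0,0]},
  {"fingers": 8,"offset": [0,0,0],"delta_rot": [0,0,0]},
  {"fingers": 8,"offset": [0,0,0],"delta_rot": [0,0,0]},
  {"fingers": 8,"offset": [0,0,0],"delta_rot": [0,0,0]},
  {"fingers": 8,"offset": [0,0,0],"delta_rot": [0,0,0]},
  {"fingers": 8,"offset": [0,0,0],"delta_rot": [0,0,0]},
])

```text
time: 22.22
tcp_pos: [0.4672, 0.1508, 0.1033]
eef_rot: [179.8, 0.0, 99.3]
contact_force: [3.4, 3.8, -1.0]
opening: 0.0161
```

Run:
```python
from bench import *
import cv2, numpy as np
a=grab_frame("wrist")["color"][90:310,150:400,::-1]; b=grab_frame("scene")["color"][150:290,230:450,::-1]
a=cv2.resize(a,(390,350));b=cv2.resize(b,(400,350),interpolation=cv2.INTER_CUBIC)
cv2.imwrite("pics/fin.png",np.hstack([a,b]))
s=get_state();print(s["time"],s["tcp_pos"],s["eef_rot"],s["contact_force"],s["opening"],abs(s["qd"]).max())
```

```text
22.325 [0.46718269 0.15073902 0.10327059] [1.79782769e+02 4.27981592e-02 9.93211618e+01] [ 3.86816815  4.1859001  -0.96131718] 0.015772943102073767 0.06359057940615082
```

View pics/fin.png

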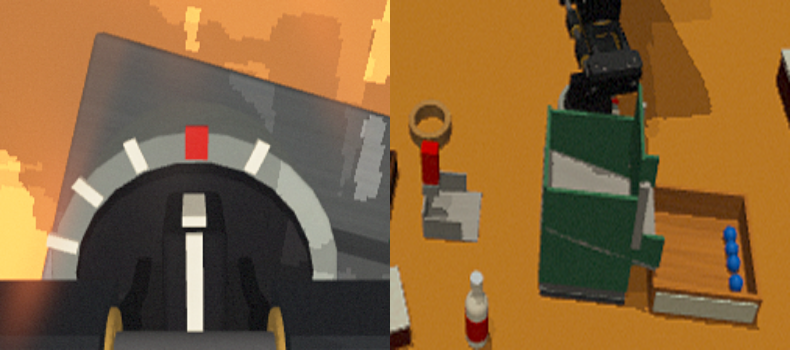

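The picture shows the line on the red mark, four balls at rest in the box, the scoop upright and the glue and tape in place. Handing in.

```bash
python3 -c "
from bench import *
print(hand_in())"
```

```text
the job is handed in; nothing more can be done
None
```

I scooped up all four balls and tipped them into the hopper. Then I stood the scoop on the bench and let go, and turned the dial clockwise over three clicks to the red mark. The job was handed in at about 22.3 s with the gripper still holding the dial.

Last checks before handing in:
- **Dial:** the white line is on the red mark. The tool turned about 74.75° (1.305 rad, against 1.309 for the third stop), and the fingers are closed on the bar at 15.8 mm opening with the grip set to 45 N.
- **Balls:** all four are at rest in the open cigar box.
- **Scoop:** it stands upright on the bench, released.
- **Glue bottle, closed box and tape roll:** no visible movement in the pictures, though I did not measure them.
- **Disagreement:** the dial axis measured about 2–3 mm further to +y in the wrist camera than in the top camera. That left about 5–6 N of sideways force on the gripped dial, even after I shifted the tool to relieve it. I saw no other failed checks.

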